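# Hang the eared stock bin on the twin-pin rack

## Robot

A 6-joint arm with a two-finger parallel gripper is mounted at the origin on the work surface. World frame = base frame: x ahead of the robot, y to its left, z up, the work surface at z = 0. Lengths are in mm, angles in rad, forces in N, time in s.
With the tool pointing down it reaches from about 425 to 950 mm from the base axis. Payload 3.5 kg.
Tool frame: the origin (TCP) lies midway between the tips of the shut fingers; the grasp point (between the pads) lies 19 mm behind it (robot.grasp_offset is the distance from the TCP to the grasp point, in mm); z points along the fingers, y is the direction in which the jaws open and shut (so a half turn about z gives the same grasp; the last joint's range is limited). The gripper opens to 85 mm and grips with 20 to 120 N. Pads are 22 mm wide; open, the fingers measure 114 mm over their backs; the gripper's body (76 mm by 85 mm) begins 54 mm behind the grasp point. The pads swing forward as they close: fully open they stand 13 mm farther back than shut.
Start: joints at [-1.428, 0.286, 1.577, -0, 1.279, -0.15], TCP at [194.852, -646.25, 231.325] pointing down, gripper open.
Joint ranges: [-2.77, 2.77], [-0.9, 2.22], [0.21, 2.48], [-1.53, 4.67], [0.24, 2.81], [-2.84, 2.84]. Speed limits (rad/s): [2.79, 2.79, 3.14, 3.14, 3.14, 3.14].

## Interface

Orientations are given as a unit quaternion [w, x, y, z].
In Python, from workcell import robot gives the robot as it stands.
- The arm moves only by the shell command python3 -m pendant 'ROWS'. ROWS is JSON, a list of rows, each an object with "jaw": the closure, from 0 (fully open) to 1 (shut); "travel": the shift along the tool's x, y, z in units of 25 mm (1.0 is 25 mm), a list of three; "angular": the turn, a rotation vector about the tool's x, y, z in units of 10 degrees (1.0 is 10 degrees), a list of three. In form: [{"jaw": jaw, "travel": [dx, dy, dz], "angular": [wx, wy, wz]}, ...]. A call has 1 to 8 rows; each row is the pose to reach, as a shift and turn from the pose commanded when the call began, along the tool's axes at that moment; what a row does not reach only later rows make up. A row lasts 1/8 s, in which the tool goes at most 62.5 mm and 10.7 degrees, less where a joint would pass 70% of its speed; a pose out of reach is approached as far as the arm can. A call with a gripper value outside its range is refused whole. The fingers move at their own pace and stop on an object; the grip force is fixed at half the most. Time passes only in rows, so rows that repeat a pose let the fingers close. It gives the time, the measured TCP pose, the force and the opening at its end, in the units of the state.
- robot.get_state(): the state, without advancing time (a new reading comes with each control period).
- robot.grab_frame(name): name is "scene" or "top" or "wrist"; returns a dict with "frame" (384x512x3 uint8, red, green, blue), "fx", "fy", "cx", "cy" (pixels), "pose" (4x4, takes a point from camera to world coordinates); the wrist camera has in their place "T_tool_cam" (4x4, takes a point from camera to tool coordinates, whose origin is the TCP and whose axes are the flange's). Camera axes: x right, y up, looking along -z (the intrinsics and any distortion apply to the point x, -y, -z); pixel columns grow to the right and rows downward; lengths in mm; the calibration is good to about 2 mm. A picture is of the moment at which its call begins: read the wrist's pose just before it. There is no depth.
- robot.finish_job(): hands the job in, once; it reports no verdict.
The state is a dict: "time": time; "joint_positions": joint angles; "joint_vel": joint speeds; "joint_torque": joint torques, N m; "tool_pos": TCP position; "tool_rot": TCP orientation; "force": force on the tool from outside, world axes, zero at the start; "torque": the same for the moment, N m; "gripper_width": finger opening in mm.
Only numpy, scipy, OpenCV 4.12 (cv2) and the standard library are available. Lean on these libraries where they do the work, as an engineer would, in place of code of your own. Each camera call takes 0.05 s, during which the arm holds its last target. There are 200 camera calls.

## Task

Hang the empty steel bin that has a holed ear at each end on the bench rack: put both ears over the rack's two upright pins, down until the ears rest on the posts, and let go. Leave the similar bin without ears where it is.

Things in the scene. Friction and masses are not known exactly. Their poses are not given: they have to be found in the camera images.
- ear_bin_center (a point): Centre, half-way up, of the loose bare-metal bin to hang: open trough standing upright, x 50, y 120, z 60 mm, walls 3, 0.3 kg. At each end a flat ear, 4 thick, 50 wide, flush with the rim, makes it 244 long; each has an upright 26 mm through hole, centred at y = +/-95. Ear undersides are 26 above this point, rim 30. Same either way round. Grip across x, outside the long walls near the rim.
- rack_seat (a point): Point midway between the two pins of the fixed dark steel rack, at the post tops where the ears rest, 110 mm above the bench (z up). Posts at y = +/-95 mm end in a disc 40 across; from it a tapered upright pin, 9 thick, rises 24. Open between posts down to a 10 mm base plate. When hung, the bin's y axis lies along this y, either way round, its centre 26 mm below this point.
- plain_bin_center (a point): Centre (half-way up) of the bystander: a loose bin of the same trough shape and metal, 50 by 120 by 60 mm, but without ears. It stays where it stands.
There are look-alikes about, which are no part of the job. Leave any purple or red look-alike of the part that bears ear_bin_center alone.

How it is judged (in metres and radians):
At the end, for the whole second after the job is handed in: The eared bin hangs at rest, upright within 5 degrees: centre within 13 mm (x, y) of midway between the pins, long axis within 10 degrees of their line, either way round, ears down on the post tops (centre 20 to 32 mm below them). The plain bin is within 30 mm of its start (x of ear_bin_center in the frame of rack_seat between -0.013 and 0.013 m and y of ear_bin_center in the frame of rack_seat between -0.013 and 0.013 m and z of ear_bin_center in the frame of rack_seat between -0.032 and -0.02 m and angle between the y axis of ear_bin_center and the y axis of rack_seat, either way round below 0.175 rad and angle between ear_bin_center's own z axis and vertical below 0.1 rad and linear speed of ear_bin below 0.03 m/s and distance of plain_bin_center from where it was at the start of the episode below 0.03 m); the robot touches nothing.
It fails at once if the bin without ears is moved by more than 30 mm (distance of plain_bin_center from where it was at the start of the episode above 0.03 m).
It also fails if it takes over 40 s, if anything falls off the work surface, if the arm or the gripper's body presses on something with over 40 N, if the wrist force passes 120 N, or if a joint passes its speed limit or range.

## Working session

There is one attempt and no reset: what is moved stays moved. The work goes in short steps, Python scripts to look and compute and a shell command to move; the robot and the scene stay as the last step left them, time stands still between calls to the robot, and variables do not carry over. Pictures are saved under pics/ and viewed, about 8 in all and at most 12, crops included, and the job is handed in when it is done.

```bash
mkdir -p pics; ls; python3 - <<'E'
from workcell import robot
import cv2,pickle
s=robot.get_state();print(s['tool_pos'],s['tool_rot'],s['gripper_width'],s['time'])
f={}
for n in('scene','top','wrist'):
    f[n]=robot.grab_frame(n);cv2.imwrite(f'pics/{n}0.png',f[n]['frame'][:,:,::-1])
    print(n,{k:v for k,v in f[n].items() if k!='frame'})
pickle.dump(f,open('f0.pkl','wb'))
E
```

```text
pics
[ 194.75559568 -645.61793942  229.96256172] [-1.17026374e-03  9.89301366e-01  1.45881588e-01 -4.09316207e-06] 85.51587711446312 0.0
scene {'fx': 359.13338347918557, 'fy': 359.13338347918557, 'cx': 251.88478768546022, 'cy': 194.32353064558717, 'pose': array([[ 3.86184666e-01, -7.76446695e-01,  4.97987885e-01,
         1.02956045e+03],
       [ 9.22286819e-01,  3.15797952e-01, -2.22842270e-01,
        -3.58807924e+02],
       [ 1.57615898e-02,  5.45345930e-01,  8.38062879e-01,
         1.07416570e+03],
       [ 0.00000000e+00,  0.00000000e+00,  0.00000000e+00,
         1.00000000e+00]])}
top {'fx': 371.4194906560533, 'fy': 371.4194906560533, 'cx': 256.6536074647816, 'cy': 191.03708842659898, 'pose': array([[-5.83276681e-03,  9.95941270e-01, -8.98162931e-02,
         3.18016501e+02],
       [-9.99941143e-01, -4.98726271e-03,  9.63525352e-03,
        -8.90853575e+01],
       [ 9.14820918e-03,  8.98672069e-02,  9.95911741e-01,
         1.38161936e+03],
       [ 0.00000000e+00,  0.00000000e+00,  0.00000000e+00,
         1.00000000e+00]])}
wrist {'fx': 343.4043084648726, 'fy': 343.4043084648726, 'cx': 260.0878619366769, 'cy': 190.33156643679962, 'T_tool_cam': array([[-1.52970304e-04,  9.52683049e-01,  3.03965434e-01,
         7.86620500e+01],
       [ 9.99999977e-01,  1.00918357e-04,  1.86952486e-04,
        -1.50879588e-01],
       [ 1.47430772e-04,  3.03965456e-01, -9.52683043e-01,
        -1.43048188e+02],
       [ 0.00000000e+00,  0.00000000e+00,  0.00000000e+00,
         1.00000000e+00]])}
```

View pics/top0.png

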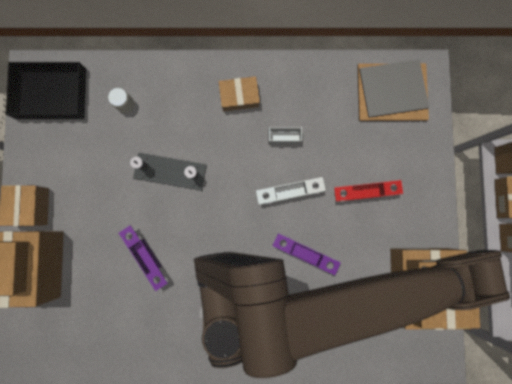

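View pics/scene0.png

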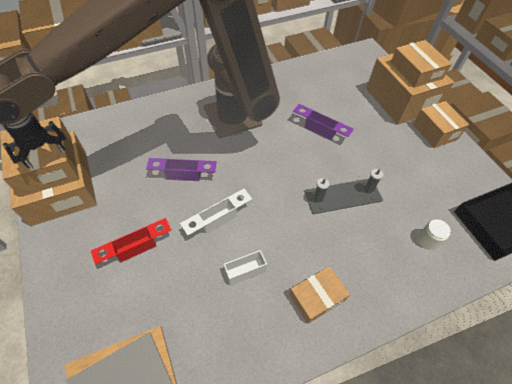

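The top picture shows the following candidates:
- The bare-metal eared bin is at about (291,191). It is the only one that is bare metal with ears.
- Purple look-alikes are at (143,258) and (307,254), and a red one at (368,191).
- The plain bin, with no ears, is at (286,135).
- The rack is at (170,172).

I'll confirm with one enlarged crop.

```bash
cat > h.py <<'E'
import numpy as np,cv2
from scipy.spatial.transform import Rotation as R
def ray(f,P,uv):
    d=np.array([(uv[0]-f['cx'])/f['fx'],-(uv[1]-f['cy'])/f['fy'],-1.])
    return P[:3,3],P[:3,:3]@d
def at(f,P,uv,z):
    o,d=ray(f,P,uv);return o+d*(z-o[2])/d[2]
def toolT(s):
    T=np.eye(4);q=s['tool_rot'];T[:3,:3]=R.from_quat([q[1],q[2],q[3],q[0]]).as_matrix();T[:3,3]=s['tool_pos'];return T
def proj(f,P,X):
    c=P[:3,:3].T@(np.array(X)-P[:3,3]);return np.array([f['cx']-f['fx']*c[0]/c[2],f['cy']+f['fy']*c[1]/c[2]])
E
python3 - <<'E'
import pickle,cv2,numpy as np
f=pickle.load(open('f0.pkl','rb'))
im=f['top']['frame'][110:220,120:340,::-1]
im2=f['scene']['frame'][150:285,175:395,::-1]
a=cv2.resize(im,None,fx=3.5,fy=3.5,interpolation=cv2.INTER_CUBIC)[:300]
cv2.imwrite('pics/crop.png',np.vstack([cv2.resize(im,(600,300),interpolation=2),cv2.resize(im2,(489,300),interpolation=2)[:, :489] if 0 else cv2.resize(im2,(600,300),interpolation=2)]))
from h import *
t=f['top'];s=f['scene']
for n,uv,z in[('h1',(266,196),60),('h2',(318,186),60),('p1',(136,162),134),('p2',(190,172),134),('plain',(286,135),60)]:print(n,at(t,t['pose'],uv,z).round())
for n,uv,z in[('h1',(192,225),60),('h2',(242,200),60),('p1',(377,174),134),('p2',(323,183),134)]:print(n,at(s,s['pose'],uv,z).round())
E
```

```text
h1 [ 419. -135.   60.]
h2 [ 454. -322.   60.]
p1 [531. 307. 134.]
p2 [496. 124. 134.]
plain [ 641. -209.   60.]
h1 [ 463. -311.   60.]
h2 [ 435. -128.   60.]
p1 [552. 300. 134.]
p2 [517. 119. 134.]
```

View pics/crop.png

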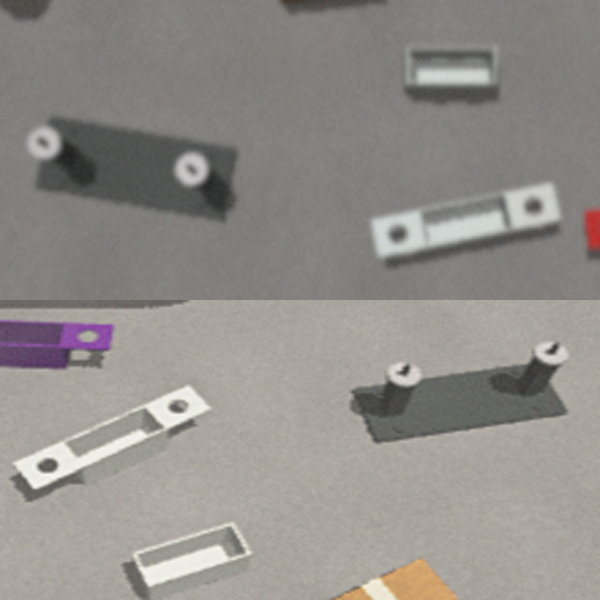

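The crop confirms it. The target is the light bare-metal bin with two holed ears, lower right in the upper panel. The plain bin above it has no ears. The rack discs are at top pixels (136.1,162.4) and (190.4,172). Next I'll triangulate, because the two cameras disagree by about 15 mm.

```bash
python3 - <<'E'
import pickle
from h import *
f=pickle.load(open('f0.pkl','rb'));t=f['top'];s=f['scene']
for n,a,b,z in[('h1',(265.9,195.8),(240.6,198.2),60),('h2',(315.8,185.2),(192.6,224.3),60),('d1',(136.1,162.4),(376.7,174.7),110),('d2',(190.4,172),(322.8,183.75),110)]:
    A=[ray(t,t['pose'],a),ray(s,s['pose'],b)]
    M=sum((np.eye(3)-np.outer(d,d)/(d@d)) for o,d in A);v=sum((np.eye(3)-np.outer(d,d)/(d@d))@o for o,d in A)
    X=np.linalg.solve(M,v);print(n,X.round(1),at(t,t['pose'],a,z).round(),at(s,s['pose'],b,z).round(), proj(t,t['pose'],X)-a)
E
```

```text
h1 [ 421.7 -131.8   53.3] [ 420. -135.   60.] [ 427. -130.   60.] [-0.90132513 -0.34226383]
h2 [ 458.4 -311.1   57.8] [ 457. -314.   60.] [ 461. -308.   60.] [-0.88617328 -0.26683151]
d1 [536.6 318.8 101. ] [534. 314. 110.] [542. 315. 110.] [-0.51207396 -0.28471681]
d2 [501.8 130.  103.4] [500. 127. 110.] [506. 129. 110.] [-0.61932833 -0.3077028 ]
```

Bin centre is about (440,-222) with yaw about +11°. Rack centre is about (519,222) with yaw about -10.5°. I'll move above the bin with the jaw across its x axis.

```bash
python3 -m pendant '[{"jaw":0,"travel":[3,-2.8,0.2],"angular":[0,0,-1]},{"jaw":0,"travel":[5,-4.7,0.4],"angular":[0,0,-2]},{"jaw":0,"travel":[7,-6.6,0.6],"angular":[0,0,-3]},{"jaw":0,"travel":[9,-8.5,0.8],"angular":[0,0,-4]},{"jaw":0,"travel":[11,-10.4,1],"angular":[0,0,-5]},{"jaw":0,"travel":[13,-12.2,1.2],"angular":[0,0,-6]},{"jaw":0,"travel":[14.28,-13.4,1.2],"angular":[0,0,-7]},{"jaw":0,"travel":[14.28,-13.4,1.2],"angular":[0,0,-8]}]' && python3 -m pendant '[{"jaw":0,"travel":[0,0,0],"angular":[0,0,-0.46]},{"jaw":0,"travel":[0,0,0],"angular":[0,0,-0.46]}]'
cat > look.py <<'E'
import sys,pickle,cv2
from workcell import robot
from h import *
s=robot.get_state();f=robot.grab_frame('wrist');f['P']=toolT(s)@f['T_tool_cam'];f['s']=s
pickle.dump(f,open(sys.argv[1]+'.pkl','wb'))
cv2.imwrite('pics/'+sys.argv[1]+'.png',f['frame'][:,:,::-1])
print(s['time'],s['tool_pos'],np.round(s['joint_positions'],3),s['gripper_width'],s['force'])
print(toolT(s)[:3,:3].round(3))
E
python3 look.py w1
```

```text
time: 1.15
tool_pos: [440.5, -220.2, 201.1]
tool_rot: [-0.0, 0.662, 0.75, 0.0]
force: [0.8, -0.4, -1.1]
gripper_width: 85.6
time: 1.4
tool_pos: [440.1, -221.7, 201.1]
tool_rot: [-0.0, 0.633, 0.774, -0.0]
force: [-1.3, 0.5, -0.9]
gripper_width: 85.8
1.4 [ 440.05277649 -221.68935091  201.07265605] [-0.673 -0.095  2.044 -0.     1.192 -0.872] 85.77748491075138 [-1.28720012  0.52806001 -0.88251664]
[[-0.198  0.98  -0.   ]
 [ 0.98   0.198  0.   ]
 [ 0.    -0.    -1.   ]]
```

View pics/w1.png

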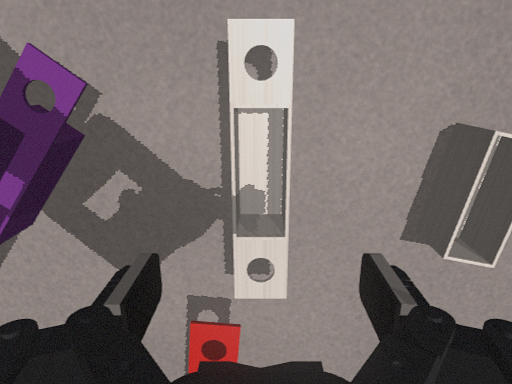

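The wrist view shows the eared bin lined up with the jaws, with holes at about (261,62) and (260.5,269).

```bash
python3 - <<'E'
import pickle
from h import *
f=pickle.load(open('w1.pkl','rb'));P=f['P'];T=toolT(f['s'])
a=at(f,P,(261,62),60);b=at(f,P,(260.5,269),60)
print(a,b,np.linalg.norm(a-b),(a+b)/2,T[:3,:3].T@((a+b)/2-T[:3,3]),T[:3,:3].T@(a-b))
E
```

```text
[ 423.29794499 -131.21011825   60.        ] [ 458.92741978 -309.55389172   60.        ] 181.86797686887556 [ 441.11268239 -220.38200498   60.        ] [  1.026842     1.35683667 141.07243327] [1.81867632e+02 3.49578437e-01 5.79097616e-02]
```

```bash
python3 - <<'E'
import pickle
from h import *
f=pickle.load(open('w1.pkl','rb'));P=f['P'];T=toolT(f['s'])
for z in(60,50):
  Q=np.array([at(f,P,u,z) for u in[(228,19),(294,19),(287,299),(235,299),(237,108),(289,108),(287,237),(236,237)]])
  L=(Q-T[:3,3])@T[:3,:3];print(L.round(1))
g=cv2.cvtColor(f['frame'],cv2.COLOR_RGB2GRAY)
print(g[255:310:1,250].tolist(),g[10:80,250].tolist())
E
```

```text
[[ 122.2  -23.2  141.1]
 [ 122.2   26.2  141.1]
 [-122.7   26.8  141. ]
 [-122.7  -23.4  141. ]
 [  57.2  -17.8  141.1]
 [  57.2   24.1  141.1]
 [ -57.    25.2  141. ]
 [ -57.   -21.1  141.1]]
[[ 123.7  -24.1  151.1]
 [ 123.7   27.1  151.1]
 [-129.8   27.7  151. ]
 [-129.8  -24.3  151. ]
 [  56.4  -18.5  151.1]
 [  56.4   25.   151.1]
 [ -61.8   26.1  151. ]
 [ -61.8  -21.8  151.1]]
[203, 201, 201, 201, 203, 203, 179, 115, 86, 92, 96, 92, 92, 95, 92, 91, 92, 94, 90, 95, 128, 111, 109, 163, 202, 204, 200, 203, 200, 201, 203, 204, 202, 202, 204, 204, 205, 204, 204, 204, 203, 203, 206, 179, 129, 130, 135, 136, 135, 136, 143, 142, 144, 139, 139] [134, 136, 132, 133, 130, 131, 131, 130, 148, 223, 217, 217, 216, 216, 216, 217, 217, 215, 215, 216, 217, 218, 216, 217, 216, 218, 216, 214, 216, 217, 215, 218, 214, 216, 217, 216, 217, 217, 190, 123, 84, 86, 90, 90, 93, 89, 95, 94, 92, 93, 89, 91, 88, 95, 134, 136, 135, 133, 135, 139, 141, 142, 139, 142, 137, 140, 172, 215, 216, 215]
```

The bin's outline measures 245 x 50 mm at z=60, which matches the given size, and it is centred 1.5 mm along tool y. I'll descend and grip.

```bash
python3 -m pendant '[{"jaw":0,"travel":[0,0.06,1.5],"angular":[0,0,0]},{"jaw":0,"travel":[0,0.06,3],"angular":[0,0,0]},{"jaw":0,"travel":[0,0.06,4.5],"angular":[0,0,0]},{"jaw":0,"travel":[0,0.06,6],"angular":[0,0,0]},{"jaw":0,"travel":[0,0.06,6.9],"angular":[0,0,0]},{"jaw":0,"travel":[0,0.06,6.9],"angular":[0,0,0]},{"jaw":1,"travel":[0,0.06,6.9],"angular":[0,0,0]},{"jaw":1,"travel":[0,0.06,6.9],"angular":[0,0,0]}]' && python3 -m pendant '[{"jaw":1,"travel":[0,0,0],"angular":[0,0,0]},{"jaw":1,"travel":[0,0,0],"angular":[0,0,0]},{"jaw":1,"travel":[0,0,0],"angular":[0,0,0]},{"jaw":1,"travel":[0,0,0],"angular":[0,0,0]}]'
```

```text
time: 2.45
tool_pos: [442.1, -223.2, 30.4]
tool_rot: [0.001, 0.634, 0.774, -0.0]
force: [-3.8, -0.4, 2.5]
gripper_width: 51.2
time: 2.95
tool_pos: [442.4, -223.2, 30.6]
tool_rot: [0.001, 0.634, 0.774, -0.0]
force: [-0.9, -1.6, 6.0]
gripper_width: 49.2
```

```bash
python3 -m pendant '[{"jaw":1,"travel":[0,0,-0.5],"angular":[0,0,0]},{"jaw":1,"travel":[0,0,-1.5],"angular":[0,0,0]},{"jaw":1,"travel":[0,0,-3],"angular":[0,0,0]},{"jaw":1,"travel":[0,0,-4.5],"angular":[0,0,0]},{"jaw":1,"travel":[0,0,-6],"angular":[0,0,0]},{"jaw":1,"travel":[0,0,-7],"angular":[0,0,0]},{"jaw":1,"travel":[0,0,-7.4],"angular":[0,0,0]},{"jaw":1,"travel":[0,0,-7.4],"angular":[0,0,0]}]' && python3 -m pendant '[{"jaw":1,"travel":[0.8,0.3,0],"angular":[0,0,0.1]},{"jaw":1,"travel":[2.4,0.9,0],"angular":[0,0,0.3]},{"jaw":1,"travel":[4.2,1.6,0],"angular":[0,0,0.5]},{"jaw":1,"travel":[6,2.3,0],"angular":[0,0,0.8]},{"jaw":1,"travel":[7.8,3,0],"angular":[0,0,1.1]},{"jaw":1,"travel":[9.2,3.5,0],"angular":[0,0,1.3]},{"jaw":1,"travel":[10,3.9,0],"angular":[0,0,1.5]},{"jaw":1,"travel":[10,3.9,0],"angular":[0,0,1.5]}]'; python3 look.py w2
```

```text
time: 3.95
tool_pos: [441.2, -221.8, 213.5]
tool_rot: [-0.0, 0.634, 0.774, 0.0]
force: [0.3, -0.1, -4.1]
gripper_width: 48.7
time: 4.95
tool_pos: [486.6, 43.5, 211.6]
tool_rot: [-0.002, 0.728, 0.686, -0.001]
force: [0.5, -0.6, -3.8]
gripper_width: 49.1
4.95 [486.56785277  43.51742348 211.60130713] [-0.119 -0.113  2.042  0.     1.218 -0.059] 49.0904287182079 [ 0.49162525 -0.58711935 -3.83024165]
[[ 0.06   0.998 -0.004]
 [ 0.998 -0.06   0.001]
 [ 0.    -0.004 -1.   ]]
```

View pics/w2.png

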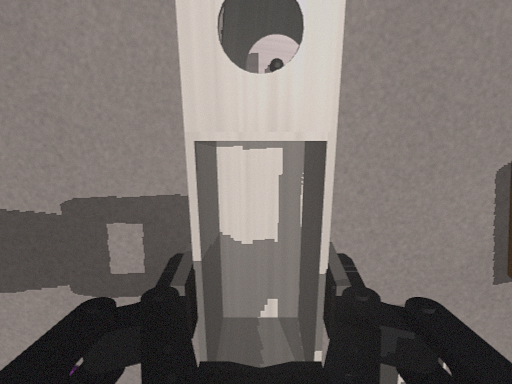

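The bin is held level. Its front hole is centred at about (261,31), and one rack disc and its pin tip (about (276,64)) are visible through it. I'll work out where the hole is in the tool frame and where the pin is.

```bash
python3 - <<'E'
import pickle
from h import *
f=pickle.load(open('w2.pkl','rb'));P=f['P'];T=toolT(f['s']);C=f['T_tool_cam']
for n,u in[('hole',(261,31)),('inner end wall',(261,139)),('left',(190,139)),('right',(335,139))]:print(n,at(f,C,u,-29.5).round(1))
print('pin',at(f,P,(276,64),134).round(1))
g=cv2.cvtColor(f['frame'],cv2.COLOR_RGB2GRAY)
cv2.imwrite('pics/c2.png',cv2.resize(f['frame'][0:80,215:310,::-1],None,fx=6,fy=6,interpolation=2))
E
```

```text
hole [ 92.6   1.  -29.5]
inner end wall [ 59.9   1.  -29.5]
left [ 59.9 -22.5 -29.5]
right [ 59.9  25.5 -29.5]
pin [501.8 130.7 134. ]
```

View pics/c2.png

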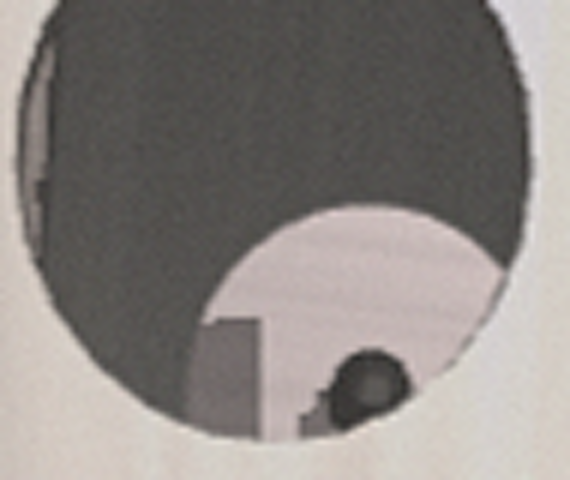

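```bash
python3 -m pendant '[{"jaw":1,"travel":[0.8,0.1,0],"angular":[0,0,0.1]},{"jaw":1,"travel":[2.4,0.3,0],"angular":[0,0,0.3]},{"jaw":1,"travel":[4.2,0.5,0],"angular":[0,0,0.5]},{"jaw":1,"travel":[5.8,0.7,0],"angular":[0,0,0.6]},{"jaw":1,"travel":[6.8,0.8,0],"angular":[0,0,0.69]},{"jaw":1,"travel":[7.2,0.82,0],"angular":[0,0,0.69]},{"jaw":1,"travel":[7.2,0.82,0],"angular":[0,0,0.69]},{"jaw":1,"travel":[7.2,0.82,0],"angular":[0,0,0.69]}]'; python3 look.py w3
```

```text
time: 6.0
tool_pos: [519.5, 219.2, 213.5]
tool_rot: [0.0, 0.769, 0.639, -0.001]
force: [0.5, 0.1, -4.1]
gripper_width: 48.6
6.0 [519.45062701 219.24856502 213.50948851] [ 2.200e-01  5.900e-02  1.870e+00 -1.000e-03  1.214e+00  4.050e-01] 48.578371280060374 [ 0.51004819  0.13114227 -4.1162596 ]
[[ 0.184  0.983 -0.001]
 [ 0.983 -0.184 -0.001]
 [-0.001 -0.001 -1.   ]]
```

View pics/w3.png

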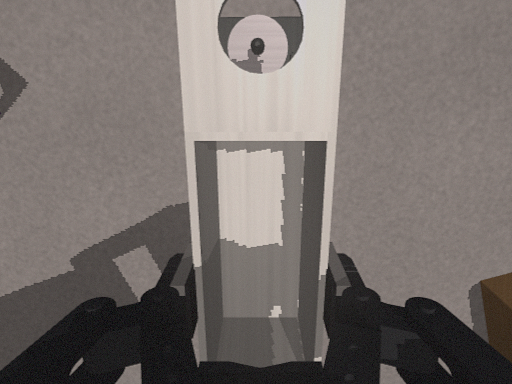

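The far disc and pin show through the front hole, with the pin tip at about (258,46).

```bash
python3 - <<'E'
import pickle
from h import *
f=pickle.load(open('w3.pkl','rb'));P=f['P'];T=toolT(f['s'])
p=at(f,P,(258,46),134);d=at(f,P,(258,45),110);print('pin',p.round(1),'disc',d.round(1))
d2=np.array([501.9,130.6,0]);c=(p+d2)/2;print('dist',np.linalg.norm((p-d2)[:2]),'c',c)
for q in(p,d,d2+[0,0,134],c):print('tool',(T[:3,:3].T@(q-T[:3,3])).round(1))
f2=pickle.load(open('w2.pkl','rb'));q=at(f2,f2['P'],(276.8,64.7),134);print(q)
print('hole',at(f,f['T_tool_cam'],(260.5,31),-29.5).round(1))
E
```

```text
pin [536.9 315.9 134. ] disc [537.2 318.6 110. ]
dist 188.52657576349392 c [519.37821772 223.22871773  67.        ]
tool [98.2 -0.6 79.4]
tool [101.   -0.7 103.4]
tool [-90.3  -0.9  79.6]
tool [  4.   -0.7 146.5]
[502.30830514 130.27248111 134.        ]
hole [ 92.7   0.8 -29.5]
```

```bash
python3 -m pendant '[{"jaw":1,"travel":[0.08,-0.07,0.5],"angular":[0,0,0]},{"jaw":1,"travel":[0.08,-0.07,1.3],"angular":[0,0,0]},{"jaw":1,"travel":[0.08,-0.07,2.1],"angular":[0,0,0]},{"jaw":1,"travel":[0.08,-0.07,2.9],"angular":[0,0,0]},{"jaw":1,"travel":[0.08,-0.07,3.5],"angular":[0,0,0]},{"jaw":1,"travel":[0.08,-0.07,3.8],"angular":[0,0,0]},{"jaw":1,"travel":[0.08,-0.07,3.8],"angular":[0,0,0]},{"jaw":1,"travel":[0.08,-0.07,3.8],"angular":[0,0,0]}]'; python3 look.py w4; python3 - <<'E'
from workcell import robot
import cv2,pickle,numpy as np
f=robot.grab_frame('scene');t=robot.grab_frame('top');w=pickle.load(open('w4.pkl','rb'))
r=lambda a,x:cv2.resize(a,x,interpolation=2)
cv2.imwrite('pics/m4.png',np.vstack([np.hstack([r(f['frame'][130:230,275:425],(450,300)),r(w['frame'][0:100,200:317],(350,300))]),np.hstack([r(t['frame'][130:210,110:230],(450,300)),np.zeros((300,350,3),np.uint8)])])[:,:,::-1])
E
```

```text
time: 7.05
tool_pos: [518.9, 223.0, 119.8]
tool_rot: [0.0, 0.769, 0.639, 0.001]
force: [0.5, 0.4, -4.0]
gripper_width: 49.2
7.05 [518.94159229 222.95162909 119.75846454] [ 0.226  0.164  1.939 -0.     1.037  0.41 ] 49.19902579648403 [ 0.47234805  0.40692047 -4.01047005]
[[ 0.183  0.983  0.002]
 [ 0.983 -0.183  0.   ]
 [ 0.001  0.002 -1.   ]]
```

View pics/m4.png

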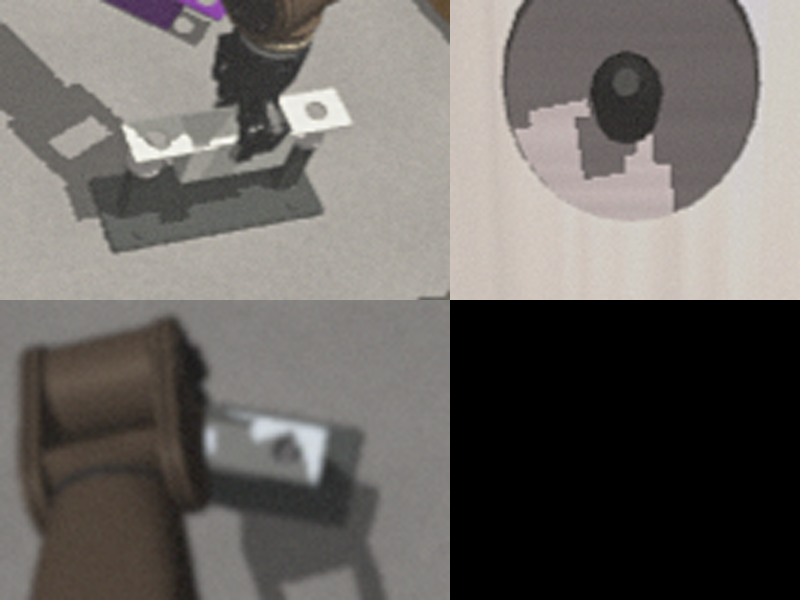

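```bash
python3 - <<'E'
import pickle
from h import *
f=pickle.load(open('w4.pkl','rb'));P=f['P'];T=toolT(f['s'])
p=at(f,P,(259,27),134);print(p.round(1),(T[:3,:3].T@(p-T[:3,3])).round(1), at(f,f['T_tool_cam'],(260.4,31),-29.5).round(1))
c=np.array([519.4,223.6,0]);print((T[:3,:3].T@(c-T[:3,3])).round(1))
E
```

```text
[536.7 317.2 134. ] [ 95.9   0.3 -14.2] [ 92.7   0.8 -29.5]
[6.000e-01 1.000e-01 1.198e+02]
```

The pin is about 3 mm from the front hole's centre, and the clearance is about 8 mm. I'll descend gently.

```bash
python3 -m pendant '[{"jaw":1,"travel":[-0.04,0,0.1],"angular":[0,0,0]},{"jaw":1,"travel":[-0.04,0,0.35],"angular":[0,0,0]},{"jaw":1,"travel":[-0.04,0,0.6],"angular":[0,0,0]},{"jaw":1,"travel":[-0.04,0,0.85],"angular":[0,0,0]},{"jaw":1,"travel":[-0.04,0,1.1],"angular":[0,0,0]},{"jaw":1,"travel":[-0.04,0,1.25],"angular":[0,0,0]},{"jaw":1,"travel":[-0.04,0,1.32],"angular":[0,0,0]},{"jaw":1,"travel":[-0.04,0,1.32],"angular":[0,0,0]}]'
```

```text
time: 8.2
tool_pos: [518.0, 221.8, 85.8]
tool_rot: [-0.0, 0.769, 0.639, -0.0]
force: [-0.3, -0.0, -4.4]
gripper_width: 48.9
```

```bash
python3 -m pendant '[{"jaw":1,"travel":[0,0,0.04],"angular":[0,0,0]},{"jaw":1,"travel":[0,0,0.08],"angular":[0,0,0]},{"jaw":1,"travel":[0,0,0.08],"angular":[0,0,0]}]'
```

```text
time: 8.57
tool_pos: [518.3, 221.9, 84.6]
tool_rot: [0.0, 0.769, 0.639, 0.0]
force: [-0.3, -1.3, 1.1]
gripper_width: 49.1
```

The wrist force has gone from -4.4 to +1.1 N, so the ears are now carried by the posts. Release, then retreat upward.

```bash
python3 -m pendant '[{"jaw":0.3,"travel":[0,0,0],"angular":[0,0,0]},{"jaw":0,"travel":[0,0,0],"angular":[0,0,0]},{"jaw":0,"travel":[0,0,0],"angular":[0,0,0]},{"jaw":0,"travel":[0,0,0],"angular":[0,0,0]},{"jaw":0,"travel":[0,0,0],"angular":[0,0,0]},{"jaw":0,"travel":[0,0,0],"angular":[0,0,0]}]' && python3 -m pendant '[{"jaw":0,"travel":[0,0,-0.4],"angular":[0,0,0]},{"jaw":0,"travel":[0,0,-1.2],"angular":[0,0,0]},{"jaw":0,"travel":[0,0,-2.4],"angular":[0,0,0]},{"jaw":0,"travel":[0,0,-4],"angular":[0,0,0]},{"jaw":0,"travel":[0,0,-5.6],"angular":[0,0,0]},{"jaw":0,"travel":[0,0,-6.4],"angular":[0,0,0]},{"jaw":0,"travel":[0,0,-6.4],"angular":[0,0,0]}]'; python3 look.py w5; python3 - <<'E'
from workcell import robot
import cv2,pickle,numpy as np
f=robot.grab_frame('scene');t=robot.grab_frame('top');w=pickle.load(open('w5.pkl','rb'))
pickle.dump((f,t),open('f5.pkl','wb'))
r=lambda a,x:cv2.resize(a,x,interpolation=2)
cv2.imwrite('pics/m5.png',np.vstack([np.hstack([r(f['frame'][130:230,275:425],(400,266)),r(t['frame'][100:220,110:330],(400,266))]),r(w['frame'],(444,333))[:, :444] if 0 else np.hstack([r(w['frame'],(444,333)),np.zeros((333,356,3),np.uint8)])])[:,:,::-1])
E
```

```text
time: 9.32
tool_pos: [518.0, 221.8, 83.8]
tool_rot: [-0.0, 0.769, 0.639, -0.0]
force: [0.2, 0.5, 1.4]
gripper_width: 85.3
time: 10.2
tool_pos: [518.9, 222.0, 246.3]
tool_rot: [0.001, 0.769, 0.639, 0.002]
force: [0.7, -0.2, -0.1]
gripper_width: 85.5
10.2 [518.94943082 222.02784761 246.31635298] [ 0.225  0.029  1.839 -0.     1.269  0.408] 85.51097187993612 [ 0.70974122 -0.18660302 -0.11387698]
[[ 0.183  0.983  0.005]
 [ 0.983 -0.183  0.001]
 [ 0.002  0.004 -1.   ]]
```

View pics/m5.png

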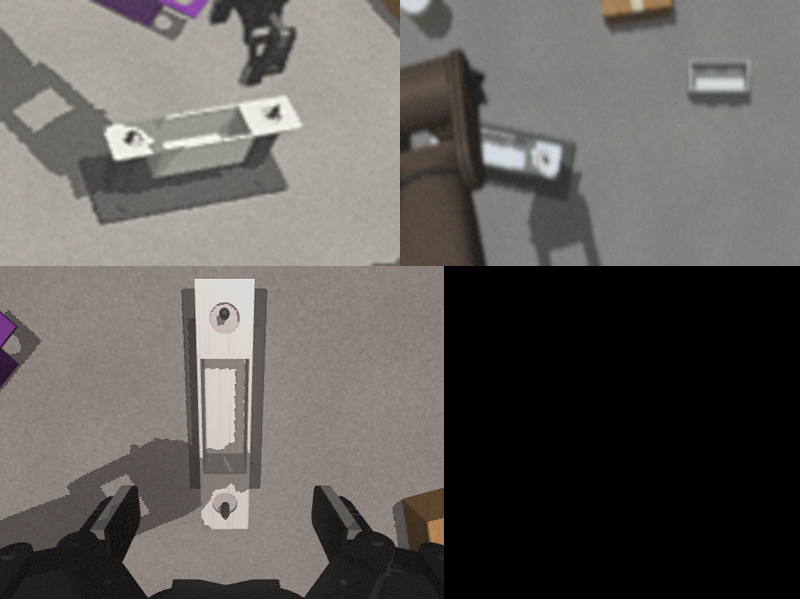

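Both pins stand through the ear holes. In the wrist part of the picture they are at about (224,315) and (224,508). The bin hangs level, the gripper is clear, and the plain bin is still in place. I'll hand it in.

```bash
python3 -c "
from workcell import robot
import pickle;from h import *
f=pickle.load(open('w5.pkl','rb'));P=f['P'];k=512/444
Q=[at(f,P,((x)*k,(y-266)*k),114) for x,y in[(195,279),(254,279),(248,528),(202,528)]];print(np.mean(Q,0).round(1), (Q[0]-Q[3]).round(1))
print(robot.finish_job())"
```

```text
[519.9 224.3 114. ] [ 44.4 239.1   0. ]
the job is handed in; nothing more can be done
None
```

The eared steel bin is hanging on the rack with both ears over the pins, and I handed the job in after about 10.2 s of robot time. I gripped it across the long walls, lowered it until the wrist force showed the posts carrying it, then let go and raised the gripper clear.

**Last checks:**
- **Position:** the bin's rim centre measured about (520, 224) mm, against about (519, 223.5) mm for the rack, so it is about 1 mm off (limit 13 mm).
- **Alignment:** its long axis is within about 1° of the pin line (limit 10°). It looks level, with both pins through the holes.
- **Height:** I did not measure this after letting go. It rests on the TCP height of 84.6 mm at contact, which is where the ears should meet the post tops, and on the force change there.
- **Other parts:** the plain bin looked unmoved in the last top picture. I never reached for it or for the purple and red look-alikes.

**One disagreement:** the holes measured at about ±91 mm from the bin's centre rather than the stated ±95 mm. The 26 mm holes left enough room for the 9 mm pins, so it did not matter.

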